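Sweep the brush end caps into the green tray

TASK

Sweep the three dark end caps across the work board and over its edge into the green tray, so that all three lie in it. Only push them with the fingertips: do not pick up, lift or carry them, and let none fall into the white tray. Leave the glue jar and the brush on the board as they are.

Things in the scene. Friction and masses are not known exactly. Their poses are not given: they have to be found in the camera images.
- board: Fixed raised work board of pale wood, 270 mm (own x) by 220 mm (own y), its flat top 45 mm above the table. Origin at table height under its centre; z up. Its yaw varies by up to 0.25 rad. One tray lies along each of its two long edges (own y = +110 mm and -110 mm).
- green_tray: Fixed green open tray, 240 mm (own x) by 140 mm (own y), 28 mm high, walls and floor 4 mm, standing on the table along one of the two long edges of the board (on its +y or its -y side), same yaw as the board. Its near wall is tucked 10 mm under the board's edge, so what passes over that edge drops in. Origin at table height under its centre, 170 mm from the board's centre along the board's own y.
- white_tray: Fixed white tray of the same size, along the other long edge of the board, with some square brown rough pieces fixed in it. Not for the caps. Origin as for the green tray.
- cap0: One of three equal loose end caps for brush handles: a dark brown eight-sided button, 26 mm across, 16 mm high, about 20 g, lying flat on the board. Origin at its centre (8 mm above the board while it lies there); z up at the start. It slides when pushed; over the edge of the board it drops and may come to rest any way up.
- cap1: One of three equal loose end caps for brush handles: a dark brown eight-sided button, 26 mm across, 16 mm high, about 20 g, lying flat on the board. Origin at its centre (8 mm above the board while it lies there); z up at the start. It slides when pushed; over the edge of the board it drops and may come to rest any way up.
- cap2: One of three equal loose end caps for brush handles: a dark brown eight-sided button, 26 mm across, 16 mm high, about 20 g, lying flat on the board. Origin at its centre (8 mm above the board while it lies there); z up at the start. It slides when pushed; over the edge of the board it drops and may come to rest any way up.
- glue_jar: Loose amber jar with a yellow cap, 34 mm diameter, 55 mm high, standing on the board near its +x short edge (112 mm from the board's centre along its own x). Origin at the centre of its underside. To be left alone.
- brush: Loose brush with a red handle, 162 mm long, about 10 mm thick, lying on the board along its own y near the board's -x short edge (112 mm from its centre). It reaches 75 mm to its own +y and 87 mm to its own -y. Origin on its underside. To be left alone.
Things that resemble listed ones, but are neither listed nor needed, are in the scene too. Leave any purple look-alike of the cap2 alone.

How it is judged (in metres and radians):
At the end, for the whole second after the job is handed in: All three caps lie at rest inside the green tray, below the level of the board (centre less than 40 mm above the table, within the tray's walls); glue jar and brush stand and lie within 2 cm of where they began (x of cap0 in the frame of green_tray between -0.118 and 0.118 m and y of cap0 in the frame of green_tray between -0.068 and 0.068 m and z of each of cap0, cap1, cap2 in the frame of green_tray below 0.04 m and linear speed of each of cap0, cap1, cap2 below 0.03 m/s and x of cap1 in the frame of green_tray between -0.118 and 0.118 m and y of cap1 in the frame of green_tray between -0.068 and 0.068 m and x of cap2 in the frame of green_tray between -0.118 and 0.118 m and y of cap2 in the frame of green_tray between -0.068 and 0.068 m and distance of each of glue_jar, brush from where it was at the start of the episode below 0.02 m and angle between each of glue_jar, brush's own z axis and vertical below 0.3 rad); the robot touches nothing.
It fails at once if a cap is lifted more than about 2 cm off the board (picked up or carried) (height (world z) of any of cap0, cap1, cap2 above 0.073 m).
It fails at once if a cap drops into the white tray ((x of cap0 in the frame of white_tray between -0.12 and 0.12 m and y of cap0 in the frame of white_tray between -0.07 and 0.07 m and z of cap0 in the frame of white_tray below 0.04 m) or (x of cap1 in the frame of white_tray between -0.12 and 0.12 m and y of cap1 in the frame of white_tray between -0.07 and 0.07 m and z of cap1 in the frame of white_tray below 0.04 m) or (x of cap2 in the frame of white_tray between -0.12 and 0.12 m and y of cap2 in the frame of white_tray between -0.07 and 0.07 m and z of cap2 in the frame of white_tray below 0.04 m)).
It fails at once if the glue jar or the brush is moved by more than 2 cm or tipped (distance of any of glue_jar, brush from where it was at the start of the episode above 0.02 m or angle between any of glue_jar, brush's own z axis and vertical above 0.3 rad).
It also fails if it takes over 48 s, if anything falls off the work surface, if the arm or the gripper's body presses on something with over 40 N, if the wrist force passes 120 N, or if a joint passes its speed limit or range.

ROBOT

A 6-joint arm with a two-finger parallel gripper is mounted at the origin on the work surface. World frame = base frame: x ahead of the robot, y to its left, z up, the work surface at z = 0. Lengths are in mm, angles in rad, forces in N, time in s.
With the tool pointing down it reaches from about 300 to 850 mm from the base axis. Payload 4.2 kg.
Tool frame: the origin (TCP) lies midway between the tips of the shut fingers; the grasp point (between the pads) lies 19 mm behind it; z points along the fingers, y is the line along which they close (so a half turn about z gives the same grasp; the last joint's range is limited). The gripper opens to 91 mm and grips with 3 to 60 N. Pads are 32 mm wide; open, the fingers measure 118 mm over their backs; the gripper's body (76 mm by 178 mm) begins 60 mm behind the grasp point.
Start: joints at [1.151, 0.32, 1.565, -0, 1.257, -0.02], TCP at [223.813, 529.67, 213.976] pointing down, gripper open.
Joint ranges: [-3.11, 3.11], [-0.84, 2.01], [0.21, 2.61], [-1.34, 4.49], [0.05, 2.63], [-2.56, 2.56]. Speed limits (rad/s): [2.57, 2.57, 3.14, 3.14, 3.14, 3.14].

INTERFACE

Orientations are given as a rotation vector (axis times angle).
In Python, from workcell import bot, cams gives the robot as it stands.
- The arm moves only by the shell command python3 -m inch 'ROWS' [OPENING] [FORCE]. ROWS is text: rows parted by semicolons, each of 4 numbers parted by spaces: the shift along the world's x, y, z in cm, then the turn about the world's z in degrees. A call has 1 to 20 rows; each row is the pose to reach, as a shift and turn from the pose commanded when the call began; what a row does not reach only later rows make up. A row lasts 1/10 s, in which the tool goes at most 50 mm and 8.59 degrees, less where a joint would pass 70% of its speed; a pose out of reach is approached as far as the arm can. A call with a gripper value outside its range is refused whole. OPENING is the opening, from -1 (shut) to 1 (fully open), set as the call begins (- or left out, the last holds). The fingers move at their own pace and stop on an object; FORCE is the grip in N (left out, the last holds). Time passes only in rows, so rows that repeat a pose let the fingers close. It gives the time, the measured TCP pose, the force, the opening and the grip force at its end, in the units of the state.
- bot.get_obs(): the state, without advancing time (a new reading comes with each control period).
- cams.get_image(name): name is "side" or "top" or "wrist"; returns the picture (420x560x3 uint8, red, green, blue); there is no depth.
- cams.camera_model(name): a dict with "mtx" (3x3 intrinsics, pixels), "pose" (4x4, takes a point from camera to world coordinates). Camera axes: x right, y up, looking along -z (the intrinsics and any distortion apply to the point x, -y, -z); pixel columns grow to the right and rows downward; lengths in mm; the calibration is good to about 2 mm. A picture is of the moment at which its call begins: read the wrist's pose just before it. camera_model takes no time and is no camera call; for the wrist camera it gives the pose at the moment of the call.
- bot.finish_job(): hands the job in; it is judged then, once.
The state is a dict: "t": time; "joints": joint angles; "dq": joint speeds; "effort": joint torques, N m; "position": TCP position; "tcp_rot": TCP orientation; "ft_force": force on the tool from outside, world axes, zero at the start; "wrist_torque": the same for the moment, N m; "opening": finger opening in mm; "gripper_force": force on a finger pad.
Only numpy, scipy, OpenCV 4.12 (cv2) and the standard library are available. Lean on these libraries where they do the work, as an engineer would, in place of code of your own. Each camera call takes 0.05 s, during which the arm holds its last target. There are 200 camera calls.

## Working session

There is one attempt and no reset: what is moved stays moved. The work goes in short steps, Python scripts to look and compute and a shell command to move; the robot and the scene stay as the last step left them, time stands still between calls to the robot, and variables do not carry over. Pictures are saved under pics/ and viewed, at most 10 in all, crops included, and the job is handed in when it is done.

```bash
ls; mkdir -p pics; python3 - <<'E'
from workcell import bot,cams
import cv2
o=bot.get_obs();print(o['t'],o['position'],o['tcp_rot'],o['opening'])
for n in ['top','side']:
    cv2.imwrite(f'pics/{n}0.png',cams.get_image(n)[:,:,::-1]); m=cams.camera_model(n);print(n,m)
E
```

```text
pics
0.0 [223.58707232 529.2045618  213.11072003] [-6.23737931e-01 -3.07865430e+00  2.73175599e-03] 91.20819572993155
top {'mtx': array([[523.58274929,   0.        , 276.51333971],
       [  0.        , 523.58274929, 204.01640684],
       [  0.        ,   0.        ,   1.        ]]), 'pose': array([[ 8.35662811e-03,  9.75319442e-01, -2.20640326e-01,
         4.64205860e+02],
       [-9.99951629e-01,  9.29511058e-03,  3.21554170e-03,
         2.14969509e+01],
       [ 5.18705656e-03,  2.20602783e-01,  9.75349941e-01,
         8.22136187e+02],
       [ 0.00000000e+00,  0.00000000e+00,  0.00000000e+00,
         1.00000000e+00]])}
side {'mtx': array([[472.61296525,   0.        , 282.52843027],
       [  0.        , 472.61296525, 215.24702886],
       [  0.        ,   0.        ,   1.        ]]), 'pose': array([[ 9.83044446e-01,  1.16584764e-01, -1.41533068e-01,
         5.10221058e+02],
       [-1.83189996e-01,  6.58361187e-01, -7.30069841e-01,
        -4.87319882e+02],
       [ 8.06485885e-03,  7.43618545e-01,  6.68555471e-01,
         5.70968150e+02],
       [ 0.00000000e+00,  0.00000000e+00,  0.00000000e+00,
         1.00000000e+00]])}
```

View pics/top0.png

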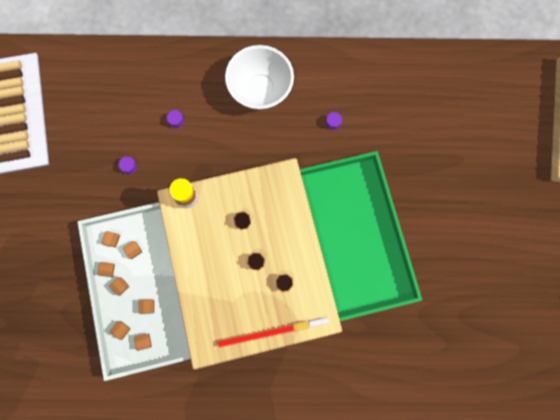

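View pics/side0.png

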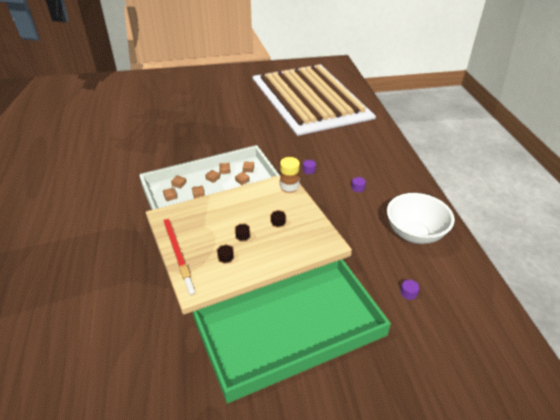

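The top view shows three dark caps on the board at (243,220), (256,261) and (285,283). The glue jar is at (182,192), the brush runs from (220,343) to (327,322), the green tray is to the right (world -y), and the white tray is to the left. The side view agrees. Cap candidates are the three dark brown buttons on the board and the purple look-alikes at (175,118), (334,120) and (127,165), which are off the board. The dark ones fit the description. I'll measure them and check a crop.

```bash
cat > h.py <<'E'
import numpy as np,cv2
from workcell import bot,cams
def ray(n,uv,z):
    m=cams.camera_model(n);P=m['pose'];d=np.linalg.inv(m['mtx'])@[uv[0],uv[1],1]
    d=P[:3,:3]@(d*[1,-1,-1]);c=P[:3,3];return c+d*(z-c[2])/d[2]
def blobs(mask,amin):
    n,l,s,c=cv2.connectedComponentsWithStats(mask.astype(np.uint8))
    return [(s[i,4],c[i],l==i) for i in range(1,n) if s[i,4]>amin]
E
python3 - <<'E'
from h import *
for n in ['top','side']:
    im=cv2.imread(f'pics/{n}0.png');h=cv2.cvtColor(im,cv2.COLOR_BGR2HSV)
    roi=np.zeros(im.shape[:2],bool)
    if n=='top': roi[175:350,195:330]=1
    else: roi[200:280,190:300]=1
    for a,c,_ in blobs((h[...,2]<70)&roi,40): print(n,a,c.round(1),ray(n,c,53)[:2].round(1))
    if n=='top':
        w=(h[...,0]>10)&(h[...,0]<28)&(h[...,2]>150)&(h[...,1]<160)
        b=max(blobs(w,2000),key=lambda q:q[0])
        k,_=cv2.findContours(b[2].astype(np.uint8),0,2);k=max(k,key=cv2.contourArea)
        r=cv2.minAreaRect(k);C=np.array([ray(n,p,45)[:2] for p in cv2.boxPoints(r)])
        print('corners',C.round(1),C.mean(0),[np.linalg.norm(C[i]-C[i-1]).round(1) for i in range(4)])
        d=C-np.roll(C,1,0);print(np.degrees(np.arctan2(d[:,1],d[:,0])).round(1))
        y=blobs((h[...,0]>22)&(h[...,0]<33)&(h[...,1]>200)&(h[...,2]>150),60);print('jar',[ray(n,q[1],100)[:2].round(1) for q in y])
        rd=((h[...,0]<8)|(h[...,0]>174))&(h[...,1]>190)&(h[...,2]>130)
        for q in blobs(rd,100):
            ys,xs=np.where(q[2]);i,j=xs.argmin(),xs.argmax();print('brush red',ray(n,(xs[i],ys[i]),50)[:2],ray(n,(xs[j],ys[j]),50)[:2])
        print('tip',ray(n,(328,322),50)[:2])
        cv2.imwrite('pics/crop.png',cv2.resize(im[150:380,140:350],None,fx=2.5,fy=2.5))
E
```

```text
top 163 [241.7 220.2] [613.   70.8]
top 164 [255.6 261. ] [552.  49.]
top 154 [283.8 282.4] [521.3   7.4]
corners [[656.4 214.5]
 [718.6 -14.2]
 [451.7 -77.8]
 [398.4 135.7]] [556.27847223  64.54284621] [np.float64(269.8), np.float64(237.0), np.float64(274.3), np.float64(220.1)]
[  17.   -74.8 -166.6  104. ]
jar [array([647., 155.])]
brush red [436.33410604 100.71055927] [459.43650311  -4.79613254]
tip [465.4754376  -56.61017373]
side 158 [278.  218.3] [611.2  72.2]
side 166 [242.1 231.9] [550.   50.8]
side 195 [225.1 253.5] [519.3   8.9]
```

View pics/crop.png

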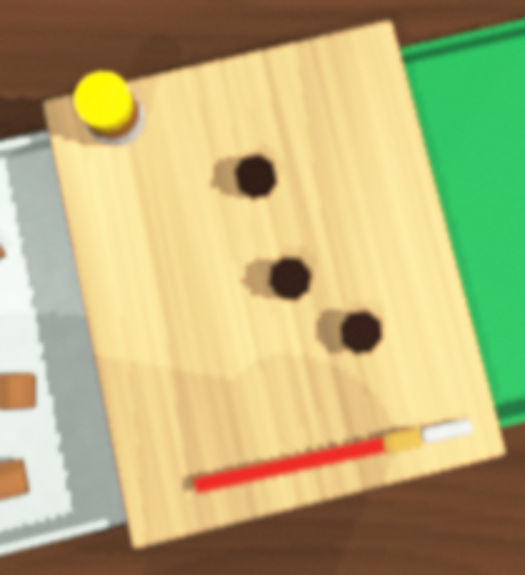

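The crop confirms three dark brown eight-sided buttons on the board, with nothing purple among them. Next I'll fix the board frame and work out the waypoints.

```bash
python3 - <<'E'
from h import *
c=np.array([ray('top',p,45)[:2] for p in [(160,192),(297,160),(341,331),(194,368)]])
print(c.round(1)); 
for a,b in [(1,0),(1,2),(2,3),(0,3)]:
    d=c[a]-c[b];print(np.linalg.norm(d).round(1),np.degrees(np.arctan2(d[1],d[0])).round(1))
cs=ray('side',(347,240),45)[:2],ray('side',(190,299),45)[:2];print('side edge',cs,np.degrees(np.arctan2(*(cs[0]-cs[1])[::-1])))
yaw=np.radians(12.5);ux=np.array([np.cos(yaw),np.sin(yaw)]);uy=np.array([-ux[1],ux[0]])
ctr=(c[1]+c[2])/2+110*uy;print('ctr',ctr)
t0=np.array([223.8,529.7])
f=lambda p:((np.array(p)-ctr)@ux,(np.array(p)-ctr)@uy)
print('jar',np.round(f((647,155)),1))
for n,p in zip('ABC',[(612,71.5),(551,50),(520,8)]):
    x,y=f(p);s=np.array(p)+40*uy;e=ctr+x*ux-118*uy
    print(n,round(x,1),round(y,1),'start',s.round(),'shift',(s-t0).round(),'end',e.round(),'sweep',(e-s).round())
E
```

```text
[[657.1 197.1]
 [710.3 -12.3]
 [453.  -75.7]
 [400.2 134.1]]
216.0 -75.7
265.1 13.9
216.4 -75.9
264.6 13.8
side edge (array([710.90525205,  11.98982881]), array([463.26693762, -61.47230484])) 16.523038161921853
ctr [557.83828331  63.39861203]
jar [106.9  70.1]
A 54.6 -3.8 start [603. 111.] shift [ 380. -419.] end [637. -40.] sweep [  33. -151.]
B -9.6 -11.6 start [542.  89.] shift [ 319. -441.] end [574. -54.] sweep [  32. -143.]
C -48.9 -45.9 start [511.  47.] shift [ 288. -483.] end [536. -62.] sweep [  24. -109.]
```

```bash
python3 -m inch '37.9 -42 0 -53.3;37.9 -42 0 -53.3;37.9 -42 0 -53.3;37.9 -42 0 -53.3;37.9 -42 0 -53.3;37.9 -42 0 -53.3;37.9 -42 0 -53.3;37.9 -42 0 -53.3;37.9 -42 0 -53.3;37.9 -42 0 -53.3;37.9 -42 0 -53.3;37.9 -42 0 -53.3;37.9 -42 0 -53.3;37.9 -42 0 -53.3;37.9 -42 0 -53.3;37.9 -42 0 -53.3' -0.69
```

```text
t: 1.7
position: [601.9, 111.1, 214.2]
tcp_rot: [-1.936, -2.474, -0.0]
ft_force: [0.5, 0.8, 0.8]
opening: 14.1
gripper_force: 0.0
```

```bash
python3 -m inch '0 0 -4;0 0 -8;0 0 -12;0 0 -14;0 0 -15;0 0 -16;0 0 -16.2;0 0 -16.2'  2>&1 || true; python3 -m inch '0 0 -4 0;0 0 -8 0;0 0 -12 0;0 0 -14 0;0 0 -15 0;0 0 -16 0;0 0 -16.2 0;0 0 -16.2 0'
python3 - <<'E'
from h import *
cv2.imwrite('pics/s1.png',cv2.resize(cams.get_image('side')[100:400,100:420,::-1],None,fx=1.8,fy=1.8))
E
```

```text
invalid input at $[0]: expected 4 numbers
t: 2.5
position: [603.3, 110.0, 52.8]
tcp_rot: [1.938, 2.472, 0.002]
ft_force: [0.4, 0.0, 0.0]
opening: 14.2
gripper_force: 0.0
```

View pics/s1.png

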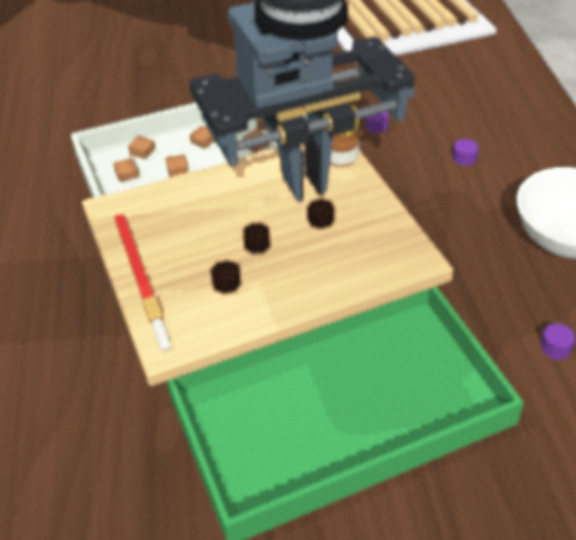

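The fingers stand on the board at crop pixels (297,195) and (323,195), just behind cap A at (321,212) and in line with it. The jar is clear. I'll sweep it now.

```bash
python3 -m inch '0.24 -0.97 0 0;0.48 -1.94 0 0;0.72 -2.91 0 0;0.95 -3.88 0 0;1.19 -4.86 0 0;1.43 -5.83 0 0;1.67 -6.8 0 0;1.91 -7.77 0 0;2.15 -8.74 0 0;2.39 -9.71 0 0;2.62 -10.68 0 0;2.86 -11.65 0 0;3.1 -12.62 0 0;3.34 -13.6 0 0;3.58 -14.57 0 0;3.7 -15.1 0 0;3.7 -15.1 0 0;3.7 -15.1 0 0'
python3 - <<'E'
from h import *
cv2.imwrite('pics/s2.png',cv2.resize(cams.get_image('side')[100:400,100:420,::-1],None,fx=1.8,fy=1.8))
E
```

```text
t: 4.35
position: [639.7, -41.2, 51.9]
tcp_rot: [-1.939, -2.472, -0.0]
ft_force: [-0.6, 0.1, 1.2]
opening: 14.1
gripper_force: 0.0
```

View pics/s2.png

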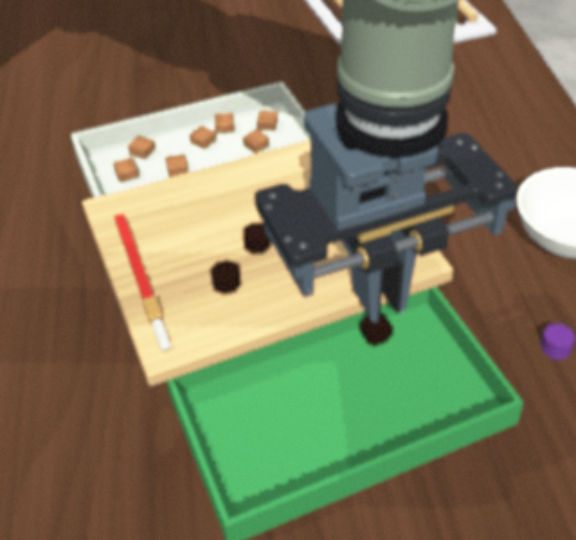

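Cap A has gone over the edge and lies at crop pixel (376,330), by the tray's near wall. The other two are untouched. I'll lift and move behind cap B.

```bash
python3 -m inch '0 0 2 0;0 0 5 0;-3 4 5 0;-6 8 5 0;-9.8 13 5 0;-9.8 13 5 0;-9.8 13 5 0;-9.8 13 2 0;-9.8 13 0 0;-9.8 13 0 0' && python3 - <<'E'
from h import *
im=cams.get_image('side')[:,:,::-1].copy();h=cv2.cvtColor(im,cv2.COLOR_BGR2HSV)
print(bot.get_obs()['position'])
roi=np.zeros(im.shape[:2],bool);roi[200:400,190:400]=1
for a,c,_ in blobs((h[...,2]<60)&roi,40): print(a,c.round(1),ray('side',c,53)[:2].round(1),ray('side',c,14)[:2].round(1))
cv2.imwrite('pics/s3.png',cv2.resize(im[100:400,100:420],None,fx=1.8,fy=1.8))
E
```

```text
t: 5.4
position: [541.0, 87.4, 49.6]
tcp_rot: [-1.938, -2.469, 0.006]
ft_force: [0.6, -1.2, 0.2]
opening: 13.9
gripper_force: 0.0
[542.13317653  87.62750643  51.03482733]
91 [238.6 208.3] [551.  108.2] [554.1 153. ]
165 [242.1 231.8] [550.   51.1] [553.   91.7]
187 [225.2 253.4] [519.3   9. ] [520.   46.3]
211 [308.2 282. ] [629.8 -67.2] [638.8 -35.5]
```

View pics/s3.png

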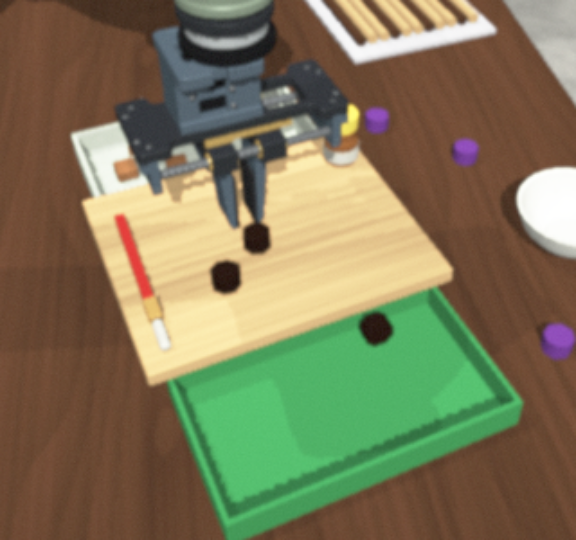

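Cap A rests in the tray at (376,328). The fingers stand behind cap B, which is at (257,238). I'll sweep B.

```bash
python3 -m inch '0.24 -0.97 0.1 0;0.48 -1.94 0.1 0;0.72 -2.91 0.1 0;0.95 -3.88 0.1 0;1.19 -4.86 0.1 0;1.43 -5.83 0.1 0;1.67 -6.8 0.1 0;1.91 -7.77 0.1 0;2.15 -8.74 0.1 0;2.39 -9.71 0.1 0;2.62 -10.68 0.1 0;2.86 -11.65 0.1 0;3.1 -12.62 0.1 0;3.34 -13.6 0.1 0;3.58 -14.57 0.1 0;3.58 -14.57 0.1 0;3.58 -14.57 0.1 0;3.58 -14.57 4 0;3.58 -14.57 5 0;3.58 -14.57 5 0' && python3 - <<'E'
from h import *
print(bot.get_obs()['position'])
im=cams.get_image('side')[:,:,::-1].copy();h=cv2.cvtColor(im,cv2.COLOR_BGR2HSV)
roi=np.zeros(im.shape[:2],bool);roi[200:400,190:400]=1
for a,c,_ in blobs((h[...,2]<60)&roi,40): print(a,c.round(1),ray('side',c,53)[:2].round(1),ray('side',c,14)[:2].round(1))
E
```

```text
t: 7.45
position: [578.9, -56.8, 103.8]
tcp_rot: [1.936, 2.47, 0.004]
ft_force: [0.4, -1.1, -0.2]
opening: 14.0
gripper_force: 0.0
[578.90070192 -56.79247394 103.83695488]
375 [240.2 214.2] [551.8  92.9] [555.  136.6]
121 [297.9 218.3] [643.1  66.5] [653.1 108.2]
414 [272.7 236.5] [595.7  32.2] [602.2  71.4]
171 [225.8 253.8] [520.1   8. ] [520.8  45.3]
212 [308.2 282. ] [629.7 -67.2] [638.7 -35.5]
237 [275.  307.8] [ 575.8 -103.1] [580.7 -74.1]
```

Cap B lies in the tray at side pixel (275,308). Cap C is next.

```bash
python3 -m inch '-3 5 0 0;-6.6 10.4 0 0;-6.6 10.4 0 0;-6.6 10.4 0 0;-6.6 10.4 -3 0;-6.6 10.4 -4.9 0;-6.6 10.4 -4.9 0' && python3 -m inch '0.24 -0.97 0 0;0.48 -1.94 0 0;0.72 -2.91 0 0;0.95 -3.88 0 0;1.19 -4.86 0 0;1.43 -5.83 0 0;1.67 -6.8 0 0;1.91 -7.77 0 0;2.15 -8.74 0 0;2.39 -9.71 0 0;2.62 -10.68 0 0;2.75 -11.2 0 0;2.75 -11.2 0 0;2.75 -11.2 0 0;2.75 -11.2 4 0;2.75 -11.2 8 0;2.75 -6.2 12 0;2.75 -1.2 12 0;2.75 3.8 12 0;2.75 3.8 12 0' && python3 - <<'E'
from h import *
for n in ('side','top'): cv2.imwrite(f'pics/{n}4.png',cams.get_image(n)[:,:,::-1])
E
```

```text
t: 8.2
position: [509.5, 46.2, 49.9]
tcp_rot: [-1.936, -2.468, 0.007]
ft_force: [-0.7, -0.1, -0.1]
opening: 14.5
gripper_force: 0.0
t: 10.2
position: [538.7, 89.5, 173.7]
tcp_rot: [-1.933, -2.476, -0.004]
ft_force: [-0.1, 0.5, -0.6]
opening: 13.9
gripper_force: 0.0
```

View pics/side4.png

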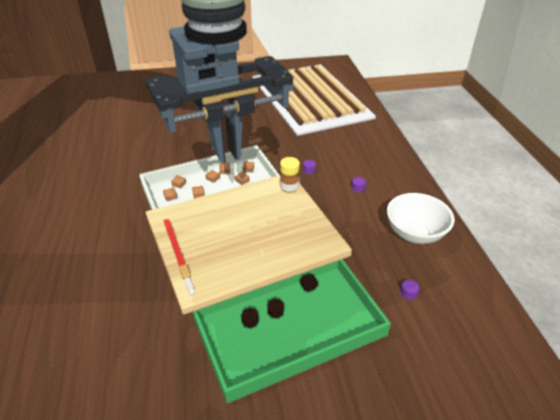

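View pics/top4.png

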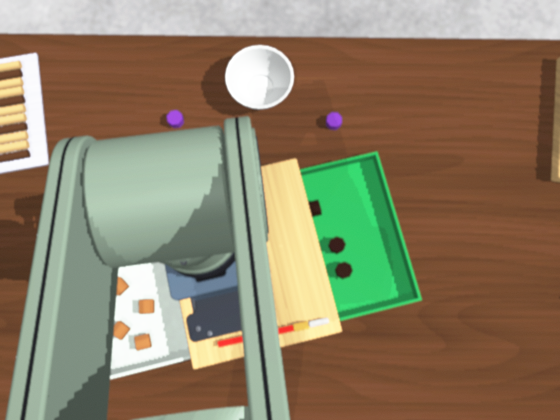

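All three caps are in the green tray, at side pixels (309,283), (276,308) and (250,317). The jar and brush look unmoved. I'll check the positions against the limits and hand in if they pass.

```bash
python3 - <<'E'
from h import *
ux=np.array([.971,.2385]);uy=np.array([-.2385,.971]);g=np.array([555,61])-170*uy
ok=True
im=cv2.imread('pics/side4.png');v=cv2.cvtColor(im,cv2.COLOR_BGR2HSV)[...,2]
roi=np.zeros(v.shape,bool);roi[265:340,235:340]=1
bs=blobs((v<60)&roi,60)
for a,c,_ in bs:
    p=ray('side',c,14)[:2]-g;print(a,(p@ux).round(1),(p@uy).round(1));ok&=abs(p@ux)<112 and abs(p@uy)<66
if ok and len(bs)==3: print(bot.finish_job())
E
```

```text
210 58.3 56.3
239 -7.2 32.7
253 -46.9 32.2
the job is handed in; nothing more can be done
None
```

I swept all three dark caps over the edge into the green tray, with the jar and brush showing no sign of movement in the last pictures, and handed the job in at about 10 s; the hand-in returned no verdict.

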